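Third hand: press a broom clip against its mounting strip

ROBOT

A 6-joint arm with a two-finger parallel gripper is mounted at the origin on the work surface. World frame = base frame: x ahead of the robot, y to its left, z up, the work surface at z = 0. Lengths are in mm, angles in rad, forces in N, time in s.
With the tool pointing down it reaches from about 300 to 875 mm from the base axis. Payload 6.4 kg.
Tool frame: the origin (TCP) lies at the centre of the arm's flange, where the gripper is bolted on; the fingertips stand 166 mm ahead of it and the grasp point (between the pads) lies manip.pinch_z ahead of it (manip.pinch_z is the distance from the TCP to the grasp point, in mm); z points along the fingers, y is the line along which they close (so a half turn about z gives the same grasp; the last joint's range is limited). The gripper opens to 88 mm and grips with 3 to 60 N. Pads are 18 mm wide; open, the fingers measure 123 mm over their backs; the gripper's body (75 mm by 187 mm) begins 45 mm behind the grasp point.
Start: joints at [0.942, 0.181, 1.607, -0, 1.354, -0.206], TCP at [235.923, 524.388, 404.714] pointing down, gripper open.
Joint ranges: [-2.99, 2.99], [-0.89, 2.07], [0.3, 2.58], [-1.14, 4.28], [0, 2.63], [-3.12, 3.12]. Speed limits (rad/s): [2.57, 2.57, 3.01, 3.14, 3.14, 3.14].

INTERFACE

Orientations are given as a unit quaternion [x, y, z, w].
In Python, from bench import manip gives the robot as it stands.
- The arm moves only by the tool carry_out, never from a script. Its argument "series" is a list of rows, each a list of 7 numbers: the finger opening in m, from 0 to 0.0881, then the shift along the tool's x, y, z in m, then the turn, a rotation vector about the tool's x, y, z in rad. A call has 1 to 10 rows; each row is the pose to reach, as a shift and turn from the pose commanded when the call began, along the tool's axes at that moment; what a row does not reach only later rows make up. A row lasts 1/8 s, in which the tool goes at most 62.5 mm and 10.7 degrees, less where a joint would pass 70% of its speed; a pose out of reach is approached as far as the arm can. A call with a gripper value outside its range is refused whole. The fingers move at their own pace and stop on an object; "force" is the grip in N (left out, the last holds). Time passes only in rows, so rows that repeat a pose let the fingers close. It gives the time, the measured TCP pose, the force, the opening and the grip force at its end, in the units of the state.
- manip.read_state(): the state, without advancing time (a new reading comes with each control period).
- manip.get_image(name): name is "scene" or "top"; returns (picture, depth): 384x512x3 uint8, red, green, blue; 384x512 float32, mm along the optical axis (not along the pixel's ray), 0 where there is no reading.
- manip.camera_model(name): a dict with "vfov" (degrees; the focal length in pixels is half the picture's height over the tangent of half this angle, whatever the lens; pixels are square), "cx", "cy" (the principal point, pixels), "D" ([k1, k2, p1, p2, k3] as OpenCV has them; the pictures are not rectified), "R" (3x3) and "t" (3): a world point X has camera coordinates R X + t. Camera axes: x right, y down, z forward; pixel columns grow to the right and rows downward; lengths in mm; the calibration is good to about 2 mm. A picture is of the moment at which its call begins. camera_model takes no time and is no camera call.
- manip.job_done(): hands the job in; it is judged then, once.
The state is a dict: "time_s": time; "joint_pos": joint angles; "qvel": joint speeds; "effort": joint torques, N m; "ee_pos": TCP position; "eef_rot": TCP orientation; "force": force on the tool from outside, world axes, zero at the start; "wrist_torque": the same for the moment, N m; "width": finger opening in mm; "finger_force": force on a finger pad.
Only numpy, scipy, OpenCV 4.12 (cv2) and the standard library are available. Lean on these libraries where they do the work, as an engineer would, in place of code of your own. Each camera call takes 0.05 s, during which the arm holds its last target. There are 200 camera calls.

TASK

Pick up the orange broom clip and stand it upright on the blue base of the screwing jig, white back plate towards the wooden strip and its two screw holes in line with those of the strip. Then push it squarely against the sprung strip until the red pointer stands in the green band (never as far as the strip's end stop) and keep pressing steadily in the gripper: the program finishes while still holding it so, as I will drive the screws. Leave the jar, the tin and the screwdriver where they are.

Things in the scene. Friction and masses are not known exactly. Their poses are not given: they have to be found in the camera images.
- clip: Loose broom clip, 0.15-0.31 kg, upright. Origin: centre of underside, z up. White back plate 100 (y) x 8 x 60 (z) mm, flat back at x=+30 mm. Orange block, the grip (across y, from above): 36 mm wide (y), x -23 to 22, z 0 to 50 mm. Before it two black rollers to x=-39 mm. Black screw holes in the plate at y=-40, +40, z=30 mm, repeated as marks on its upper edge.
- jig: Fixed jig; place and yaw vary. Origin on the worktop under the middle of the strip's front face at rest; x = push direction, z up. Blue base x -90 to 110, y -120 to 120 mm, top 20 mm high: the clip stands on it, its x along the jig's x. Back stop x 60 to 74, 70 mm high. White scale block x -3 to 57, y 95 to 117, top z 74 mm: green band at x 14 to 26, yellow at 33 to 49 mm.
- strip (a joint): Travel of the sprung wooden strip along the jig's +x, in m: 0 at rest, end stop 0.030. Spring 500 N/m, no preload (0.014 m = 7 N). Its red pointer, at y 83 to 119 mm, lies at jig x = 6 mm + this value, so the green band is 0.008 to 0.020.
- strip_face (a point): Middle of the strip's front face, 48 mm above the worktop; moves with the strip, axes as the jig's. Strip 180 (y) x 12 (x) x 50 (z) mm, 23 to 73 mm above the worktop; black screw holes at y = -40 and +40 mm from this point, also marked on its upper edge.
- jar: Bystander: closed jar with red lid, 64 mm across, 85 mm high, on the worktop; origin at the centre of its underside.
- tin: Bystander: tin with a blue band, 60 mm across, 75 mm high, on the worktop; origin at the centre of its underside.
- screwdriver: Bystander: screwdriver lying on the worktop at the robot's left, nearer than the jig; x runs from the handle to the tip.
Things that resemble listed ones, but are neither listed nor needed, are in the scene too. What is shaped like the clip but yellow is not meant.

How it is judged:
By the outcome, as a careful person would: the job done as asked, in the order asked, and still so for the second after the job is handed in, while the arm keeps its last pose, push and grip.
It also fails if it takes over 40 s, if anything falls off the work surface, if the arm or the gripper's body presses on something with over 40 N, if the wrist force passes 120 N, or if a joint passes its speed limit or range.

## Working session

There is one attempt and no reset: what is moved stays moved. The work goes in short steps, Python scripts to look and compute and a tool call to move; the robot and the scene stay as the last step left them, time stands still between calls to the robot, and variables do not carry over. Pictures are saved under pics/ and viewed, at most 10 in all, crops included, and the job is handed in when it is done.

Besides the shell and the picture viewer there is one more tool, called as name(argument=value, ...), one argument or row to a line, values as JSON. carry_out: Moves the arm, as the interface text tells. Its arguments: {"type":"object","properties":{"series":{"type":"array","items":{"type":"array","items":{"type":"number"}}},"force":{"type":"number"}},"required":["series"]}

```bash
ls; mkdir -p pics; cat > h.py <<'E'
import numpy as np, cv2
from bench import manip
def K(c):
    f=192/np.tan(np.radians(c["vfov"])/2); return np.array([[f,0,c["cx"]],[0,f,c["cy"]],[0,0,1.]])
def ray(name,px):
    c=manip.camera_model(name); p=cv2.undistortPoints(np.array(px,float).reshape(-1,1,2),K(c),np.array(c["D"],float)).reshape(-1,2)
    R=np.array(c["R"]);t=np.array(c["t"]); d=np.c_[p,np.ones(len(p))]@R; return -R.T@t,d
def onz(name,px,z):
    o,d=ray(name,px); return o+d*((z-o[2])/d[:,2])[:,None]
def cloud(name,depth):
    v,u=np.mgrid[:384,:512]; o,d=ray(name,np.c_[u.ravel(),v.ravel()]); return (o+d*depth.reshape(-1,1)).reshape(384,512,3)
def proj(name,P):
    c=manip.camera_model(name);return cv2.projectPoints(np.array(P,float).reshape(-1,3),cv2.Rodrigues(np.array(c["R"],float))[0],np.array(c["t"],float),K(c),np.array(c["D"],float))[0].reshape(-1,2)
E
python3 - <<'E'
from h import *
for n in("scene","top"):
    im,d=manip.get_image(n); np.savez(f"{n}0.npz",im=im,d=d); cv2.imwrite(f"pics/{n}0.png",im[:,:,::-1])
    c=manip.camera_model(n); print(n,c["vfov"],c["D"],(-np.array(c["R"]).T@np.array(c["t"])).round())
print(manip.read_state(),manip.pinch_z)
E
```

```text
pics
scene 54.14835145815803 [-0.10632506  0.          0.          0.          0.        ] [ 977. -723.  738.]
top 46.15466751966908 [0.0184206 0.        0.        0.        0.       ] [ 437.   48. 1234.]
{'time_s': 0.1, 'joint_pos': array([ 9.41681244e-01,  1.81475533e-01,  1.60786534e+00,  7.18123892e-06,
        1.35382913e+00, -2.06285866e-01]), 'qvel': array([-6.14983794e-04,  1.16735844e-03, -2.24047478e-03, -4.78200026e-05,
       -1.46139240e-03, -1.11300845e-03]), 'effort': array([-5.42909893e-04, -4.34813440e+01, -3.42695546e+01,  7.03061605e-02,
        3.39868432e-02, -4.10090342e-05]), 'ee_pos': array([235.79217094, 524.19268581, 403.91572249]), 'eef_rot': array([ 2.09843915e-01,  9.77734580e-01, -7.19443621e-04, -3.23137089e-04]), 'force': array([-0.51006737, -0.14861084, -0.31866388]), 'wrist_torque': array([ 0.00919184, -0.00280957, -0.0458169 ]), 'finger_force': 0.0, 'width': 88.01379673628607} 147.29999999999998
```

View pics/top0.png

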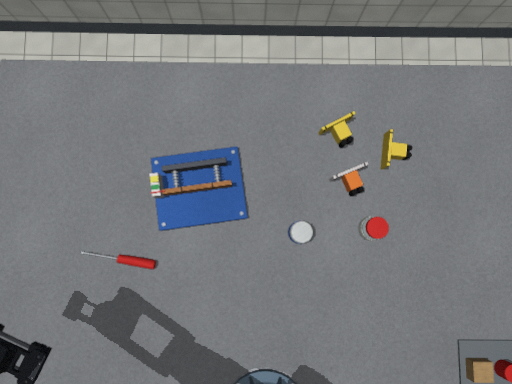

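View pics/scene0.png

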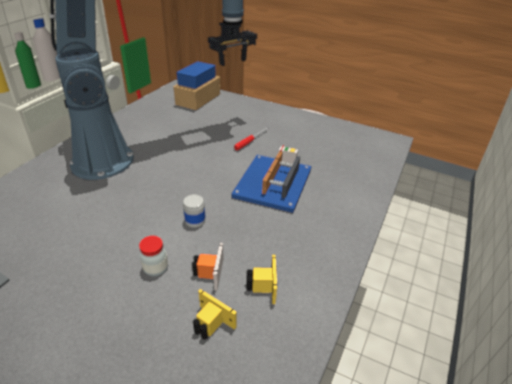

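The top view shows three clip-shaped things: orange with a white plate at (352,180), yellow at (342,130) and yellow at (398,150). The orange one fits the description; the yellow ones are decoys. The jig is at (200,188) with the strip at about (197,187), the tin at (301,232), the jar at (376,228) and the screwdriver at (125,260). The scene view agrees, with the orange clip at (207,266).

```bash
cat > meas.py <<'E'
from h import *
def clip(im,d):
    P=cloud("top",d); hsv=cv2.cvtColor(im,cv2.COLOR_RGB2HSV); h,s,v=[hsv[...,i].astype(int) for i in range(3)]
    org=(h>=4)&(h<=14)&(s>170)&(v>150)
    return P,h,s,v,org
def line(pts):
    vx,vy,x,y=cv2.fitLine(pts.astype(np.float32),cv2.DIST_HUBER,0,.01,.01).ravel(); return np.array([vx,vy]),np.array([x,y])
E
python3 - <<'E'
from meas import *
z=np.load("top0.npz"); im,d=z["im"],z["d"]; P,h,s,v,org=clip(im,d)
win=np.zeros((384,512),bool)
w=win.copy(); w[150:200,320:380]=1
m=org&w; px=np.argwhere(m&(P[...,2]>44))[:,::-1]; q=onz("top",px,50); r=cv2.minAreaRect(q[:,:2].astype(np.float32)); print("orange top",r,len(q), np.percentile(P[m][:,2],[5,50,95]))
pl=w&(s<60)&(v>170); px=np.argwhere(pl)[:,::-1]; q=onz("top",px,60); r=cv2.minAreaRect(q[:,:2].astype(np.float32)); print("plate",r,len(q),np.percentile(P[pl][:,2],[5,50,95]));print(cv2.boxPoints(r)); print("line",line(q[:,:2]))
w=win.copy(); w[140:240,140:255]=1
b=(w&(h>100)&(h<125)&(s>150)).astype(np.uint8); cnt=max(cv2.findContours(cv2.morphologyEx(b,cv2.MORPH_CLOSE,np.ones((25,25))),0,2)[0],key=cv2.contourArea)
q=onz("top",cnt.reshape(-1,2),20); r=cv2.minAreaRect(q[:,:2].astype(np.float32)); print("base",r); print(cv2.boxPoints(r))
st=w&(h>=5)&(h<=20)&(s>90)&(P[...,2]>60); q=onz("top",np.argwhere(st)[:,::-1],73); r=cv2.minAreaRect(q[:,:2].astype(np.float32)); print("strip",r,len(q),line(q[:,:2]),P[st][:,2].mean());print(cv2.boxPoints(r))
g=w&(h>40)&(h<85)&(s>100); q=onz("top",np.argwhere(g)[:,::-1],74); print("green",q.mean(0),len(q))
for n,u,vv in(("tin",301,232),("jar",376,228)):
    print(n,P[vv,u])
a=cv2.resize(im[140:200,310:380],None,fx=5,fy=5,interpolation=2); bb=cv2.resize(im[145:235,145:250],None,fx=4,fy=4,interpolation=2)
c=np.zeros((370,780,3),np.uint8); c[:300,:350]=a; c[:360,355:775]=bb; cv2.imwrite("pics/crop.png",c[:,:,::-1])
E
```

```text
orange top ((605.0467529296875, -233.72727966308594), (43.70924377441406, 33.95123291015625), 23.042421340942383) 206 [46.35504069 50.07239615 54.01324123]
plate ((630.6469116210938, -224.86341857910156), (8.151113510131836, 97.15988159179688), 23.439693450927734) 84 [-0.73815205 59.51109349 62.87753323]
[[ 607.5834  -181.91351]
 [ 646.23193 -271.0557 ]
 [ 653.71045 -267.81332]
 [ 615.0619  -178.67114]]
line (array([ 0.4018902 , -0.91568786], dtype=float32), array([ 631.27856, -225.15295], dtype=float32))
base ((583.7728881835938, 179.3877410888672), (196.91441345214844, 236.37054443359375), 8.524715423583984)
[[468.88416  281.6724  ]
 [503.92273   47.913273]
 [698.6616    77.10309 ]
 [663.62305  310.8622  ]]
strip ((578.6329345703125, 179.1297607421875), (13.581278800964355, 179.38067626953125), 8.286088943481445) 348 (array([ 0.14485662, -0.98945266], dtype=float32), array([578.609  , 178.51562], dtype=float32)) 75.34789890481923
[[558.9874  266.90515]
 [584.839    89.39708]
 [598.27844  91.35437]
 [572.4269  268.86243]]
green [579.06363795 286.29907808  74.        ] 22
tin [465.07251887 -90.67925364  76.40135468]
jar [ 476.46878917 -280.56746401   86.67630838]
```

View pics/crop.png

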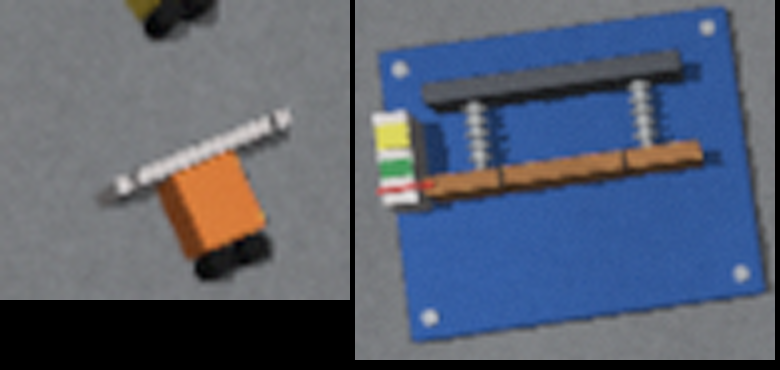

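The crop confirms the target: an orange block with a white plate, with its hole marks on the upper edge. The jig's pointer is at rest at the white/green edge of the scale.

- **Clip:** origin about (606,-234), yaw 23.3°.
- **Jig:** origin about (573,178), yaw 8.4°.

```bash
cat > go.py <<'E'
import sys
from h import *
from scipy.spatial.transform import Rotation as Ro
def go(x,y,z,yaw):
    "shift (m) and turn to bring the grasp point to x,y,z (mm), tool y at yaw (deg), tool down"
    s=manip.read_state(); R=Ro.from_quat(s["eef_rot"]); c,n=np.cos(np.radians(yaw)),np.sin(np.radians(yaw))
    T=Ro.from_matrix([[-n,c,0],[c,n,0],[0,0,-1]]); p=np.array([x,y,z+manip.pinch_z])
    print("t",s["time_s"],"grasp pt",(s["ee_pos"]+R.apply([0,0,manip.pinch_z])).round(1),"F",s["force"].round(1),"shift",(R.inv().apply(p-s["ee_pos"])/1000).round(4),"turn",(R.inv()*T).as_rotvec().round(4))
if __name__=="__main__": go(*map(float,sys.argv[1:]))
E
python3 go.py 605.5 -234 140 113.3
```

```text
t 0.1 grasp pt [235.7 524.  256.6] F [-0.5 -0.1 -0.3] shift [-0.6483 -0.5395  0.1172] turn [-0.0013 -0.001  -0.8295]
```

carry_out(
  series=[
    [0.08,-0.045,-0.038,0.0,0,0,-0.15],
    [0.08,-0.09,-0.075,0.0,0,0,-0.3],
    [0.08,-0.135,-0.113,0.0,0,0,-0.45],
    [0.08,-0.18,-0.15,0.0,0,0,-0.6],
    [0.08,-0.225,-0.188,0.01,0,0,-0.75],
    [0.08,-0.27,-0.225,0.02,0,0,-0.83],
    [0.08,-0.315,-0.263,0.03,0,0,-0.83],
    [0.08,-0.36,-0.3,0.04,0,0,-0.83],
    [0.08,-0.405,-0.338,0.05,0,0,-0.83],
    [0.08,-0.45,-0.375,0.06,0,0,-0.83],
  ],
)

```text
time_s: 1.35
ee_pos: [492.8, -4.2, 344.3]
eef_rot: [-0.202, 0.979, 0.0, 0.0]
force: [0.3, 0.2, 0.1]
width: 80.1
finger_force: 0.0
```

```bash
python3 go.py 605.5 -234 140 113.3
```

```text
t 1.35 grasp pt [492.8  -4.1 197. ] F [0.3 0.2 0.1] shift [-0.0125 -0.2557  0.0569] turn [0.0002 0.0001 0.0001]
```

carry_out(
  series=[
    [0.08,-0.003,-0.05,0.01,0,0,0],
    [0.08,-0.005,-0.1,0.02,0,0,0],
    [0.08,-0.008,-0.15,0.03,0,0,0],
    [0.08,-0.01,-0.2,0.045,0,0,0],
    [0.08,-0.0125,-0.24,0.055,0,0,0],
    [0.08,-0.0125,-0.2557,0.057,0,0,0],
    [0.08,-0.0125,-0.2557,0.057,0,0,0],
    [0.08,-0.0125,-0.2557,0.057,0,0,0],
  ],
)

```text
time_s: 2.35
ee_pos: [604.9, -230.7, 288.0]
eef_rot: [-0.203, 0.979, 0.0, -0.0]
force: [-0.7, -0.1, -0.6]
width: 80.0
finger_force: 0.0
```

```bash
python3 - <<'E'
from h import *
from go import go
im,d=manip.get_image("scene"); cv2.imwrite("pics/above.png",cv2.resize(im[130:350,120:320],None,fx=2.7,fy=2.7)[:,:,::-1])
go(605.5,-234,28,113.3)
E
```

```text
t 2.4 grasp pt [ 605.  -230.6  140.9] F [-0.  -0.5 -0.5] shift [ 0.0009 -0.0033  0.1129] turn [0.0002 0.0001 0.0018]
```

View pics/above.png

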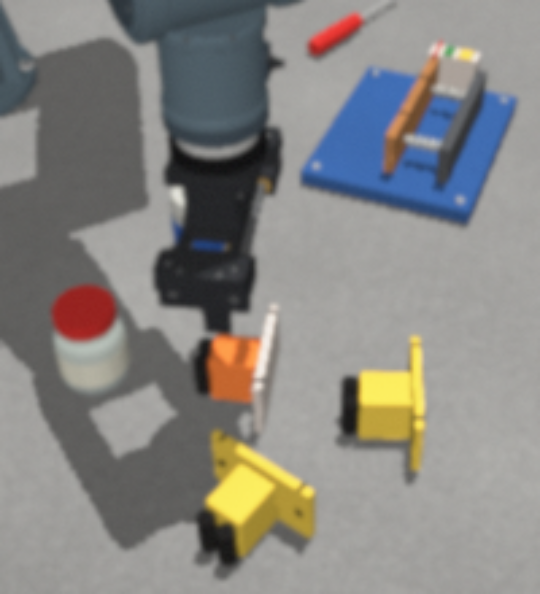

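The gripper is above the orange clip at (235,370) in the crop. The nearest yellow clip's plate end is at (215,440), so I'll narrow the opening and descend.

carry_out(
  series=[
    [0.062,0.001,-0.0033,0.0,0,0,0],
    [0.062,0.001,-0.0033,0.03,0,0,0],
    [0.062,0.001,-0.0033,0.06,0,0,0],
    [0.062,0.001,-0.0033,0.085,0,0,0],
    [0.062,0.001,-0.0033,0.105,0,0,0],
    [0.062,0.001,-0.0033,0.113,0,0,0],
    [0.062,0.001,-0.0033,0.113,0,0,0],
    [0.062,0.001,-0.0033,0.113,0,0,0],
  ],
)

```text
time_s: 3.4
ee_pos: [606.1, -235.8, 175.9]
eef_rot: [-0.202, 0.979, -0.001, 0.001]
force: [-0.3, -0.5, 0.8]
width: 62.2
finger_force: 0.0
```

```bash
python3 go.py 605.5 -234 28 113.3
```

```text
t 3.4 grasp pt [ 606.3 -235.9   28.6] F [-0.3 -0.5  0.8] shift [-0.0002  0.0019  0.0006] turn [-0.0015  0.001   0.0006]
```

carry_out(
  series=[
    [0.03,0,0.002,0.0,0,0,0],
    [0.025,0,0.002,0,0,0,0],
    [0.025,0,0.002,0,0,0,0],
    [0.025,0,0.002,0,0,0,0],
    [0.025,0,0.002,0,0,0,0],
    [0.025,0,0.002,0,0,0,0],
  ],
  force=30,
)

```text
time_s: 4.15
ee_pos: [604.9, -233.7, 175.1]
eef_rot: [-0.202, 0.979, -0.0, 0.0]
force: [-1.1, 1.7, 4.2]
width: 35.8
finger_force: 30.0
```

```bash
python3 go.py 605.5 -234 28 113.3
```

```text
t 4.15 grasp pt [ 604.9 -233.7   27.8] F [-1.1  1.7  4.2] shift [-0.0004 -0.0005 -0.0002] turn [-0.0003  0.0002  0.0006]
```

carry_out(
  series=[
    [0.025,0,0.002,-0.02,0,0,0],
    [0.025,0,0.002,-0.05,0,0,0],
    [0.025,0,0.002,-0.085,0,0,0],
    [0.025,0,0.002,-0.11,0,0,0],
    [0.025,0,0.002,-0.12,0,0,0],
    [0.025,0,0.002,-0.12,0,0,0],
    [0.025,0,0.002,-0.12,0,0,0],
  ],
)

```text
time_s: 5.03
ee_pos: [603.5, -231.5, 293.3]
eef_rot: [-0.202, 0.979, 0.001, -0.001]
force: [-0.6, -0.1, -1.8]
width: 35.3
finger_force: 30.0
```

```bash
python3 - <<'E'
from go import *
from meas import *
# plate as held, seen by both cameras (top: upper edge)
s=manip.read_state(); g=s["ee_pos"]-[0,0,manip.pinch_z]; print(s["force"],s["width"])
im,d=manip.get_image("top"); P=cloud("top",d); cv2.imwrite("pics/lift.png",cv2.resize(im[110:230,290:440],None,fx=4,fy=4)[:,:,::-1])
j=np.radians(8.4); e=np.array([np.cos(j),np.sin(j)]); o=np.array([573.3,178])-55*e; go(*o,150,98.4)
E
```

```text
[-0.61622878 -0.10604156 -1.76906345] 35.25628448693282
t 5.075 grasp pt [ 603.1 -231.3  145.8] F [-0.7 -0.4 -3.1] shift [-0.0813  0.4022 -0.0034] turn [ 0.0021 -0.0019  0.2605]
```

View pics/lift.png

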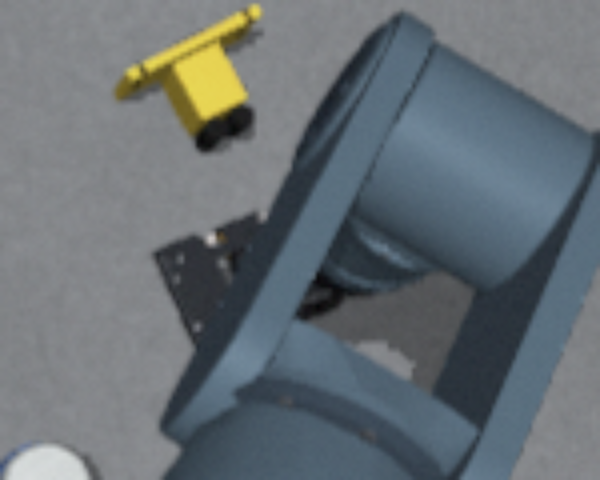

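The arm hides the clip in the top view, but the lift held (width 35.3 mm). I'll carry it over to the jig.

carry_out(
  series=[
    [0.025,-0.005,0.025,0,0,0,0.02],
    [0.025,-0.015,0.07,0,0,0,0.05],
    [0.025,-0.025,0.12,0,0,0,0.08],
    [0.025,-0.035,0.17,0,0,0,0.11],
    [0.025,-0.045,0.22,0,0,0,0.15],
    [0.025,-0.055,0.27,0,0,0,0.18],
    [0.025,-0.065,0.32,0,0,0,0.21],
    [0.025,-0.075,0.365,0,0,0,0.24],
    [0.025,-0.0813,0.395,0,0.002,-0.002,0.26],
    [0.025,-0.0813,0.402,0,0.002,-0.002,0.2605],
  ],
)

```text
time_s: 6.32
ee_pos: [518.5, 171.1, 293.7]
eef_rot: [-0.075, 0.997, -0.001, 0.0]
force: [0.9, 0.4, -3.4]
width: 35.7
finger_force: 30.0
```

carry_out(
  series=[
    [0.025,0,0,0,0,0,0],
    [0.025,0,0,0,0,0,0],
    [0.025,0,0,0,0,0,0],
  ],
)

```text
time_s: 6.7
ee_pos: [519.8, 168.5, 294.7]
eef_rot: [-0.073, 0.997, -0.001, 0.001]
force: [-0.5, 0.3, -2.1]
width: 35.7
finger_force: 30.0
```

```bash
python3 - <<'E'
from go import *
s=manip.read_state(); print(s["width"],s["finger_force"])
for n in ("top","scene"):
    im,d=manip.get_image(n); np.savez(f"{n}1.npz",im=im,d=d); 
    if n=="top": a=im[120:250,130:270]
    else: b=im[80:230,200:350]
c=np.zeros((375,780,3),np.uint8); a=cv2.resize(a,None,fx=2.8,fy=2.8);b=cv2.resize(b,None,fx=2.5,fy=2.5); c[:a.shape[0],:a.shape[1]]=a; c[:b.shape[0],395:395+b.shape[1]]=b
cv2.imwrite("pics/over.png",c[:,:,::-1])
j=np.radians(8.4); e=np.array([np.cos(j),np.sin(j)]); o=np.array([573.3,178])-55*e; go(*o,50,98.4)
E
```

```text
35.73511112636143 29.994942727112175
t 6.8 grasp pt [520.1 168.5 147.4] F [ 0.  -0.2 -3.3] shift [0.0008 0.0015 0.0974] turn [-0.0018  0.0023 -0.0011]
```

View pics/over.png

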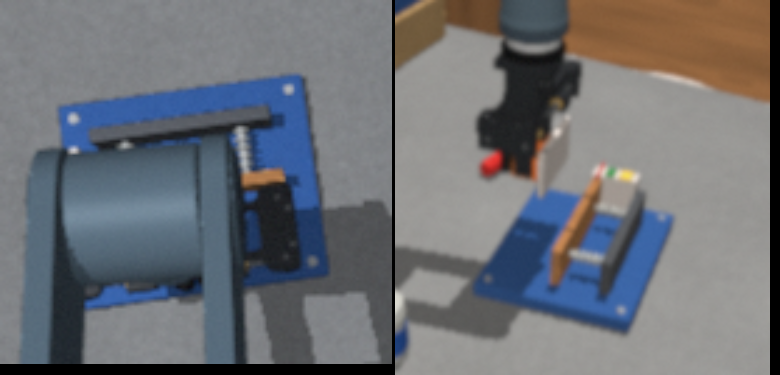

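The left panel (top view) shows the gripper over the jig's base. The right panel (scene view) shows the held clip with its white back plate at (553,155) facing the strip at (577,230). I'll check lateral offset and tilt by casting rays onto the plate plane and the strip top.

```bash
python3 - <<'E'
from meas import *
j=np.radians(8.4); e=np.array([np.cos(j),np.sin(j)]); f=np.array([-e[1],e[0]]); O=np.array([573.3,178])
J=lambda q:np.c_[(q[:,:2]-O)@e,(q[:,:2]-O)@f,q[:,2]]
# hole marks on strip top, top camera, dark pixels along the strip's centre line
z=np.load("top0.npz"); im=z["im"].astype(float).sum(2)
ys=np.arange(-85,86,1.0); pr=np.mean([cv2.remap(im.astype(np.float32),*(proj("top",np.c_[(O+x*e)+ys[:,None]*f,np.full(len(ys),73)]).astype(np.float32).T.reshape(2,-1,1)),1).ravel() for x in(3,5,7,9)],0)
for a in(-40,40):
    k=abs(ys-a)<9; w=np.clip(np.median(pr[k])-pr[k]-5,0,None); print("mark",a,(w*ys[k]).sum()/w.sum(),w.max())
# scene view: strip ends, held plate
z=np.load("scene1.npz"); im,d=z["im"],z["d"]; hsv=cv2.cvtColor(im,cv2.COLOR_RGB2HSV); h,s,v=[hsv[...,i].astype(int) for i in range(3)]
P=cloud("scene",d); Q=J(P.reshape(-1,3)).reshape(P.shape)
xg=(np.array([520.1,168.5])-O)@e; yg=(np.array([520.1,168.5])-O)@f; print("grasp in jig",xg,yg)
w=(s<70)&(v>110)&(abs(Q[...,0]-(xg+30))<25)&(abs(Q[...,1])<70)&(Q[...,2]>100)&(Q[...,2]<200)
o,r=ray("scene",np.argwhere(w)[:,::-1]); n=np.r_[e,0]; t=(((O+(xg+30.5)*e)@e-o@n)/(r@n)); q=J(o+r*t[:,None]); print("plate n",len(q),"y",np.percentile(q[:,1],[0,1,50,99,100]).round(1),"z",np.percentile(q[:,2],[0,1,99,100]).round(1))
for zl in range(118,180,8):
    k=abs(q[:,2]-zl)<4
    if k.any(): print(zl,q[k,1].min().round(1),q[k,1].max().round(1),"depth x",np.median(Q[w][k,0]).round(1))
b=(h>=5)&(h<=20)&(s>90)&(abs(Q[...,0]-6)<25)&(abs(Q[...,1])<105)&(Q[...,2]>15)&(Q[...,2]<80)
q=J(onz("scene",np.argwhere(b)[:,::-1],73)); print("strip min y",np.percentile(q[:,1],[0,1,2]), "upper:")
o,r=ray("scene",np.argwhere(b)[:,::-1]); t=(((O+12*e)@e-o@n)/(r@n)); q=J(o+r*t[:,None]);print("strip on back plane y",np.percentile(q[:,1],[0,.5,99.5,100]).round(1),"z",np.percentile(q[:,2],[0,1,99,100]).round(1))
E
```

```text
mark -40 -39.61007220777101 112.798096
mark 40 40.23349697020247 89.04199
grasp in jig -54.017076884973825 -1.6264700436281012
plate n 248 y [-102.7  -76.2   -2.6   61.3   62.8] z [110.4 111.9 188.1 192.7]
118 -45.4 53.8 depth x -19.3
126 -55.4 62.8 depth x -19.5
134 -56.1 62.2 depth x -19.6
142 -56.8 60.9 depth x -19.4
150 -66.5 59.7 depth x -19.5
158 -58.4 58.4 depth x -19.4
166 -84.8 56.6 depth x -19.4
174 -102.7 55.3 depth x -21.5
strip min y [-141.12623399 -136.20586878 -132.30089089] upper:
strip on back plane y [-100.1  -99.4   97.5   98.9] z [22.6 23.2 85.5 88.8]
```

carry_out(
  series=[
    [0.025,0.0008,0.0018,0.02,-0.002,0.002,-0.001],
    [0.025,0.0008,0.0018,0.05,-0.002,0.002,-0.001],
    [0.025,0.0008,0.0018,0.075,-0.002,0.002,-0.001],
    [0.025,0.0008,0.0018,0.085,-0.002,0.002,-0.001],
    [0.025,0.0008,0.0018,0.092,-0.002,0.002,-0.001],
    [0.025,0.0008,0.0018,0.0945,-0.002,0.002,-0.001],
    [0.025,0.0008,0.0018,0.0965,-0.002,0.002,-0.001],
    [0.025,0.0008,0.0018,0.0965,-0.002,0.002,-0.001],
  ],
)

```text
time_s: 7.8
ee_pos: [518.8, 171.1, 198.6]
eef_rot: [-0.074, 0.997, 0.0, 0.0]
force: [-0.0, 0.1, -2.9]
width: 35.7
finger_force: 30.0
```

```bash
cat > st.py <<'E'
from go import *
j=np.radians(8.4); e=np.array([np.cos(j),np.sin(j)]); f=np.array([-e[1],e[0]]); O=np.array([573.3,178])+.3*f
def st(x,z=48):
    s=manip.read_state(); g=s["ee_pos"]+Ro.from_quat(s["eef_rot"]).apply([0,0,manip.pinch_z]); F=s["force"]
    print("jig x,y,z",((g[:2]-O)@e).round(2),((g[:2]-O)@f).round(2),g[2].round(2),"F jig",(F[:2]@e).round(2),(F[:2]@f).round(2),F[2].round(2),"w",s["width"].round(1),"M",s["wrist_torque"].round(2))
    go(*(O+x*e),z,98.4)
if __name__=="__main__": st(float(sys.argv[1]))
E
python3 st.py -54
```

```text
Traceback (most recent call last):
  File "st.py", line 7, in <module>
    if __name__=="__main__": st(float(sys.argv[1]))
                             ~~^^^^^^^^^^^^^^^^^^^^
  File "st.py", line 5, in st
    print("jig x,y,z",((g[:2]-O)@e).round(2),((g[:2]-O)@f).round(2),g[2].round(2),"F jig",(F[:2]@e).round(2),(F[:2]@f).round(2),F[2].round(2),"w",s["width"].round(1),"M",s["wrist_torque"].round(2))
                                                                                                                                                  ^^^^^^^^^^^^^^^^
AttributeError: 'float' object has no attribute 'round'
```

carry_out(
  series=[
    [0.025,0,0,0.001,0,0,0],
    [0.025,0,0,0.002,0,0,0],
    [0.025,0,0,0.003,0,0,0],
    [0.025,0,0,0.003,0,0,0],
  ],
)

```text
time_s: 8.3
ee_pos: [518.6, 171.0, 195.2]
eef_rot: [-0.074, 0.997, 0.0, 0.0]
force: [0.2, 0.3, -3.0]
width: 35.8
finger_force: 30.0
```

```bash
sed -i 's/s\["width"\].round(1)/round(s["width"],1)/' st.py; python3 st.py -54
```

```text
jig x,y,z -55.08 0.85 47.86 F jig 0.27 0.26 -3.02 w 35.8 M [ 0.02  0.01 -0.  ]
t 8.3 grasp pt [518.6 171.1  47.9] F [ 0.2  0.3 -3. ] shift [-0.0011 -0.0008 -0.0001] turn [0.0003 0.0002 0.0011]
```

carry_out(
  series=[
    [0.025,0,-0.0008,0.0005,0,0,0.001],
    [0.025,0,-0.0008,0.001,0,0,0.001],
    [0.025,0,-0.0008,0.001,0,0,0.001],
    [0.025,0,-0.0008,0.001,0,0,0.001],
  ],
)

```text
time_s: 8.8
ee_pos: [518.8, 170.6, 195.0]
eef_rot: [-0.073, 0.997, 0.0, 0.0]
force: [-3.8, 2.4, 5.4]
width: 36.0
finger_force: 30.0
```

```bash
python3 st.py -54
```

```text
jig x,y,z -54.94 0.45 47.73 F jig -3.37 2.94 5.39 w 36.0 M [ 0.29  0.57 -0.02]
t 8.8 grasp pt [518.8 170.7  47.7] F [-3.8  2.4  5.4] shift [-0.001  -0.0003 -0.0003] turn [0.0007 0.0005 0.0002]
```

The clip now stands on the base with about 8 N of contact. I'll ease off by half a millimetre and slide it towards the strip.

carry_out(
  series=[
    [0.025,0,0,-0.0005,0,0,0],
    [0.025,-0.003,0,-0.0005,0,0,0],
    [0.025,-0.007,0,-0.0005,0,0,0],
    [0.025,-0.011,0,-0.0005,0,0,0],
    [0.025,-0.015,0,-0.0005,0,0,0],
    [0.025,-0.018,0,-0.0005,0,0,0],
    [0.025,-0.018,0,-0.0005,0,0,0],
  ],
)

```text
time_s: 9.68
ee_pos: [536.3, 172.7, 195.0]
eef_rot: [-0.073, 0.997, -0.0, -0.001]
force: [-5.9, -1.2, 7.0]
width: 35.8
finger_force: 30.0
```

```bash
python3 st.py -36
```

```text
jig x,y,z -37.54 -0.19 47.71 F jig -5.99 -0.35 7.03 w 35.8 M [-0.1   0.75  0.02]
t 9.675 grasp pt [536.1 172.6  47.7] F [-5.9 -1.2  7. ] shift [-0.0014  0.0002 -0.0003] turn [-0.0002 -0.0013  0.0003]
```

carry_out(
  series=[
    [0.025,-0.001,0,-0.0004,0,0,0],
    [0.025,-0.002,0,-0.0008,0,0,0],
    [0.025,-0.002,0,-0.0008,0,0,0],
    [0.025,-0.002,0,-0.0008,0,0,0],
  ],
)

```text
time_s: 10.18
ee_pos: [538.5, 173.1, 195.3]
eef_rot: [-0.073, 0.997, 0.0, -0.0]
force: [-0.3, -0.6, -2.9]
width: 35.7
finger_force: 30.0
```

```bash
python3 st.py -34
```

```text
jig x,y,z -35.15 -0.02 47.95 F jig -0.34 -0.59 -2.9 w 35.7 M [ 0.05  0.03 -0.03]
t 10.175 grasp pt [538.5 173.1  48. ] F [-0.3 -0.6 -2.9] shift [-0.0011  0.0001 -0.    ] turn [ 0.0003 -0.     -0.    ]
```

carry_out(
  series=[
    [0.025,-0.001,0,0.0003,0,0,0],
    [0.025,-0.003,0,0.0003,0,0,0],
    [0.025,-0.005,0,0.0003,0,0,0],
    [0.025,-0.007,0,0.0003,0,0,0],
    [0.025,-0.009,0,0.0003,0,0,0],
    [0.025,-0.011,0,0.0003,0,0,0],
    [0.025,-0.012,0,0.0003,0,0,0],
    [0.025,-0.012,0,0.0003,0,0,0],
  ],
)

```text
time_s: 11.18
ee_pos: [550.2, 174.9, 195.1]
eef_rot: [-0.073, 0.997, 0.0, -0.0]
force: [-2.2, -1.5, -1.2]
width: 35.5
finger_force: 30.0
```

```bash
python3 - <<'E'
from st import *
st(-20)
z,d=manip.get_image("scene"); t,d2=manip.get_image("top")
c=np.zeros((400,790,3),np.uint8); a=cv2.resize(z[130:220,225:320],None,fx=4.2,fy=4.2,interpolation=2); b=cv2.resize(t[140:235,140:235],None,fx=4,fy=4,interpolation=2); c[:378,:399]=a[:378,:399]; c[:380,405:785]=b
cv2.imwrite("pics/push1.png",c[:,:,::-1])
E
```

```text
jig x,y,z -23.33 0.01 47.81 F jig -2.44 -1.11 -1.24 w 35.5 M [-0.08  0.43  0.14]
t 11.175 grasp pt [550.2 174.9  47.8] F [-2.2 -1.5 -1.2] shift [-0.0033  0.     -0.0002] turn [ 0.0002 -0.0004  0.0002]
```

View pics/push1.png

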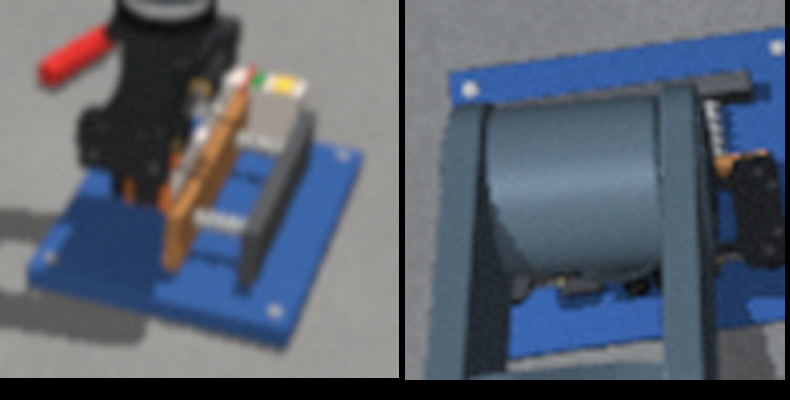

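The scene panel shows the plate just meeting the strip, with the red pointer at (248,72) still short of the green at (258,78). I'll push further.

carry_out(
  series=[
    [0.025,-0.001,0,0,0,0,0],
    [0.025,-0.0025,0,0,0,0,0],
    [0.025,-0.004,0,0,0,0,0],
    [0.025,-0.0055,0,0,0,0,0],
    [0.025,-0.007,0,0,0,0,0],
    [0.025,-0.008,0,0,0,0,0],
    [0.025,-0.008,0,0,0,0,0],
  ],
)

```text
time_s: 12.15
ee_pos: [557.9, 176.0, 195.1]
eef_rot: [-0.073, 0.997, -0.0, -0.001]
force: [-6.3, -3.1, 2.1]
width: 35.9
finger_force: 30.0
```

```bash
cat > ptr.py <<'E'
from st import *
def J(q): return np.c_[(q[:,:2]-O)@e,(q[:,:2]-O)@f,q[:,2]]
def masks(im):
    hsv=cv2.cvtColor(im,cv2.COLOR_RGB2HSV); h,s,v=[hsv[...,i].astype(int) for i in range(3)]
    return dict(red=((h<5)|(h>172))&(s>90)&(v>90),green=(h>45)&(h<85)&(s>90),yel=(h>22)&(h<34)&(s>120),brown=(h>=6)&(h<=18)&(s>100))
def show(im,tag):
    v,u=np.mgrid[:384,:512]; q=J(onz("scene",np.c_[u.ravel(),v.ravel()],74.5)); ok=(abs(q[:,1]-106)<11)&(abs(q[:,0]-25)<32)
    for n,m in masks(im).items():
        k=ok&m.ravel()
        if k.any() and n!="brown": print(tag,n,k.sum(),"x",q[k,0].mean().round(1),q[k,0].min().round(1),q[k,0].max().round(1))
    k=masks(im)["brown"].ravel()&(q[:,1]<-60)&(q[:,1]>-100)&(abs(q[:,0]-20)<45)
    # back upper edge of strip: highest jig x of brown at each y bin
    print(tag,"strip back edge",[round(float(q[k&(abs(q[:,1]-y)<4),0].max()),1) for y in(-80,-72,-64) if (k&(abs(q[:,1]-y)<4)).any()])
E
python3 - <<'E'
from ptr import *
st(-15)
show(np.load("scene1.npz")["im"],"rest"); im,d=manip.get_image("scene"); show(im,"now")
E
```

```text
jig x,y,z -15.83 -0.0 47.79 F jig -6.73 -2.15 2.12 w 35.9 M [-0.26  0.98  0.2 ]
t 12.15 grasp pt [557.6 176.   47.8] F [-6.3 -3.1  2.1] shift [-0.0006  0.     -0.0002] turn [ 0.0001 -0.0018  0.0004]
rest green 2 x 24.3 23.4 25.2
rest yel 9 x 46.3 40.8 50.3
rest strip back edge [23.6, 30.4, 28.9]
now yel 9 x 46.3 40.8 50.3
now strip back edge [36.2, 37.5, 41.6]
```

carry_out(
  series=[
    [0.025,-0.001,0,-0.0002,0,0,-0.002],
    [0.025,-0.0015,0,-0.0003,0,0,-0.005],
    [0.025,-0.0015,0,-0.0003,0,0,-0.005],
    [0.025,-0.0015,0,-0.0003,0,0,-0.005],
  ],
)

```text
time_s: 12.7
ee_pos: [559.1, 176.1, 195.1]
eef_rot: [-0.076, 0.997, -0.0, -0.001]
force: [-6.8, -3.2, 1.5]
width: 35.9
finger_force: 30.0
```

```bash
python3 - <<'E'
from ptr import *
st(-15)
im,d=manip.get_image("scene"); np.savez("scene2.npz",im=im,d=d)
xs=np.arange(-6,60,3.)
for tag,I in(("rest",np.load("scene1.npz")["im"]),("now",im)):
    for y in (100,106,112):
        p=proj("scene",np.c_[O+xs[:,None]*e+y*f,np.full(len(xs),75)]).astype(np.float32); c=cv2.remap(I.astype(np.float32),p[:,0].reshape(-1,1),p[:,1].reshape(-1,1),1)[:,0]
        print(tag,y,"R-G",[int(a) for a in c[:,0]-c[:,1]]); 
print(xs)
a=[cv2.resize(I[140:170,275:312],None,fx=10,fy=10,interpolation=2) for I in(np.load("scene1.npz")["im"],im)]
cv2.imwrite("pics/ptr.png",np.hstack(a)[:,:,::-1])
E
```

```text
jig x,y,z -14.71 -0.06 47.81 F jig -7.17 -2.22 1.54 w 35.9 M [-0.37  1.01  0.01]
t 12.7 grasp pt [558.7 176.1  47.8] F [-6.8 -3.2  1.5] shift [ 0.0007  0.0001 -0.0002] turn [ 0.0002 -0.0026  0.0048]
rest 100 R-G [0, 2, 6, 16, 37, 57, 45, 21, -1, -22, -38, -38, -17, 1, 12, 21, 28, 30, 29, 26, 20, 14]
rest 106 R-G [0, 2, 6, 18, 37, 49, 42, 16, -8, -42, -62, -54, -23, 1, 13, 21, 25, 24, 25, 23, 18, 12]
rest 112 R-G [0, 2, 6, 18, 39, 58, 43, 16, -14, -44, -65, -51, -18, 2, 14, 20, 23, 24, 25, 24, 17, 13]
now 100 R-G [0, 0, 0, 2, 6, 9, 10, 9, 9, 22, 45, 35, 6, 5, 12, 21, 28, 30, 29, 26, 20, 14]
now 106 R-G [-1, -2, 0, 3, 7, 9, 9, 6, 1, 18, 37, 24, 4, 3, 12, 21, 25, 24, 25, 23, 19, 11]
now 112 R-G [-1, -1, 0, 2, 5, 8, 7, 3, 2, 16, 39, 22, 2, 5, 14, 20, 23, 23, 25, 24, 18, 11]
[-6. -3.  0.  3.  6.  9. 12. 15. 18. 21. 24. 27. 30. 33. 36. 39. 42. 45.
 48. 51. 54. 57.]
```

View pics/ptr.png

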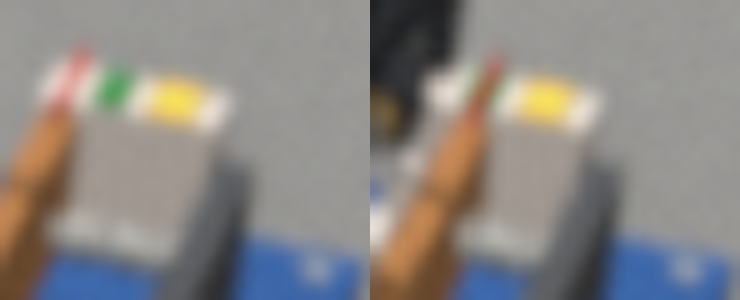

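The left panel (rest) shows the pointer before the green band. The right panel (now) shows the pointer at (485,85), inside the green and clear of the yellow at (548,100). The travel is about 15 mm, which agrees with 7 N. Squeeze moment Mz is near 0, so the push is square. I'll make one check of hole alignment and steadiness.

carry_out(
  series=[
    [0.025,0,0,0,0,0,0],
    [0.025,0,0,0,0,0,0],
    [0.025,0,0,0,0,0,0],
    [0.025,0,0,0,0,0,0],
  ],
)

```text
time_s: 13.25
ee_pos: [559.1, 176.1, 195.1]
eef_rot: [-0.076, 0.997, 0.0, -0.001]
force: [-7.4, -2.4, 1.1]
width: 35.9
finger_force: 30.0
```

```bash
python3 - <<'E'
from ptr import *
st(-15)
im,d=manip.get_image("scene"); x0,y0,k=258,140,10
a=cv2.resize(im[y0:y0+57,x0:x0+50],None,fx=k,fy=k,interpolation=2); b=a.copy()
def dots(L,col):
    for p in proj("scene",[[*(O+x*e+y*f),z] for x,y,z in L]): cv2.circle(b,tuple(int(v) for v in (p-[x0,y0]+.5)*k),3,col,-1)
dots([(27,-90,73),(15,-90,73),(27,90,73),(27,-90,23)],(0,255,255))
dots([(21,-40,73),(21,40,73)],(255,0,255)); dots([(11,-40,80),(11,40,80)],(0,255,0)); dots([(15,-50,80),(15,50,80)],(255,255,255))
o=np.hstack([a,b])[:, :1000]; cv2.imwrite("pics/al.png",cv2.resize(o,(800,456))[:,:,::-1])
E
```

```text
jig x,y,z -14.72 -0.08 47.81 F jig -7.69 -1.34 1.13 w 35.9 M [-0.32  0.94  0.01]
t 13.25 grasp pt [558.7 176.1  47.8] F [-7.4 -2.4  1.1] shift [ 0.0007  0.0001 -0.0002] turn [ 0.0002 -0.0026  0.0048]
```

View pics/al.png

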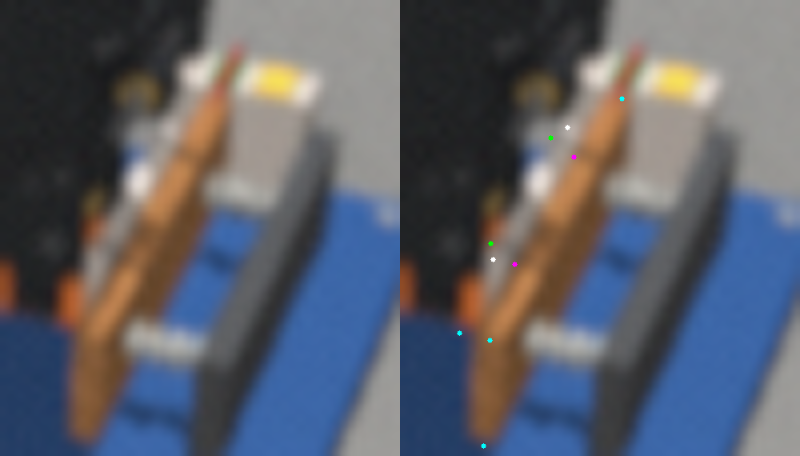

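The crop shows the strip's marks near (190,153) and (137,237), with the plate's upper edge just to their left. I'll measure both sets of marks along their edges.

```bash
python3 - <<'E'
from ptr import *
ims=[manip.get_image("scene")[0].astype(float) for _ in range(6)]; g=np.mean(ims,0); R0=np.load("scene1.npz")["im"].astype(float)
ys=np.arange(-96,97,4.)
def prof(I,x,z): 
    p=proj("scene",np.c_[O+x*e+ys[:,None]*f,np.full(len(ys),z)]).astype(np.float32)
    c=cv2.remap(I.astype(np.float32),p[:,0].reshape(-1,1),p[:,1].reshape(-1,1),1)[:,0]; return c.sum(1).astype(int)
print("y   ",*["%4d"%v for v in ys])
for dx in (6,9): print("rest",dx,*["%4d"%v for v in prof(R0,dx,73)])
for dx in (18,21,24): print("now",dx,*["%4d"%v for v in prof(g,dx,73)])
for dx in (9,11,13,15): print("plate",dx,*["%4d"%v for v in prof(g,dx,80)])
E
```

```text
y     -96  -92  -88  -84  -80  -76  -72  -68  -64  -60  -56  -52  -48  -44  -40  -36  -32  -28  -24  -20  -16  -12   -8   -4    0    4    8   12   16   20   24   28   32   36   40   44   48   52   56   60   64   68   72   76   80   84   88   92   96
rest 6  318  317  336  365  386  397  404  407  412  414  405  403  396  383  369  360  371  386  398  399  393  388  384  386  388  392  399  402  407  410  403  397  394  387  374  372  384  404  423  434  439  441  440  438  431  429  434  456  488
rest 9  305  312  344  379  411  419  422  423  423  425  420  416  410  393  374  362  379  400  413  412  405  402  398  396  399  405  408  411  414  412  408  404  399  383  363  353  372  395  415  421  425  425  423  419  409  400  390  417  456
now 18  206  219  240  269  295  318  334  349  359  378  384  389  393  374  351  332  321  334  351  363  362  359  364  377  408  464  510  535  542  524  494  473  454  446  437  426  432  451  465  468  454  443  442  444  446  446  457  478  518
now 21  229  242  259  283  303  321  331  339  343  340  348  342  328  320  298  284  285  2
[... 724 characters left out ...]
84  217  252  276  290  296  307  317  302  276  251  241  225  243  302  372  439  474  475  453  432  412  411  422  421  421  405  394  345  300  274  269  268  282  320  378  457  525  539
plate 13  193  188  194  205  238  268  280  271  249  247  264  300  332  345  328  334  345  358  344  326  314  299  307  338  418  505  573  566  558  511  460  432  427  426  421  443  452  449  399  364  344  338  347  361  395  461  535  590  590
plate 15  208  221  237  260  291  306  318  313  311  320  347  382  384  369  354  354  373  384  378  373  362  359  373  425  522  587  626  631  583  524  475  444  439  435  442  474  490  481  450  411  399  403  402  416  456  512  573  629  614
```

```bash
python3 - <<'E'
from ptr import *
now=np.mean([manip.get_image("scene")[0].astype(float) for _ in range(4)],0).astype(np.uint8); r=np.load("scene1.npz")["im"]
W=lambda L:np.array([[*(O+x*e+y*f),z] for x,y,z in L])
b=(proj("scene",W([(9,-36,73),(9,43.3,73)]))-proj("scene",W([(9,-40,73),(9,40,73)]))).mean(0); print("px bias",b, "px/mm along y",proj("scene",W([(9,10,73)]))-proj("scene",W([(9,0,73)])))
def pan(im,x0,y0,xg,yg,zb,strip):
    k=10; a=cv2.resize(im[y0:y0+44,x0:x0+40],None,fx=k,fy=k,interpolation=2); a=cv2.convertScaleAbs(a,alpha=1.3)
    def dots(L,c):
        for p in proj("scene",W(L))+b: cv2.circle(a,tuple(int(v) for v in (p-[x0,y0]+.5)*k),2,c,-1)
    X=xg+30+1
    dots([(X,yg-50,zb),(X,yg-50,zb+60),(X,yg+50,zb+60),(X,yg+50,zb)],(0,255,0)); dots([(X,yg-40,zb+30),(X,yg+40,zb+30)],(255,0,0)); dots([(X-4,yg-40,zb+60),(X-4,yg+40,zb+60)],(255,0,255))
    if strip is not None: dots([(strip+6,-40,73),(strip+6,40,73)],(0,255,255))
    return a
A=pan(r,246,118,-54,-1.93,119.6,None); B=pan(now,262,142,-14.7,-.1,20,15)
cv2.imwrite("pics/al2.png",np.hstack([A,B])[:,:,::-1])
E
```

```text
px bias [ 0.3452322  -0.60738495] px/mm along y [[ 0.93559779 -1.64616484]]
```

View pics/al2.png

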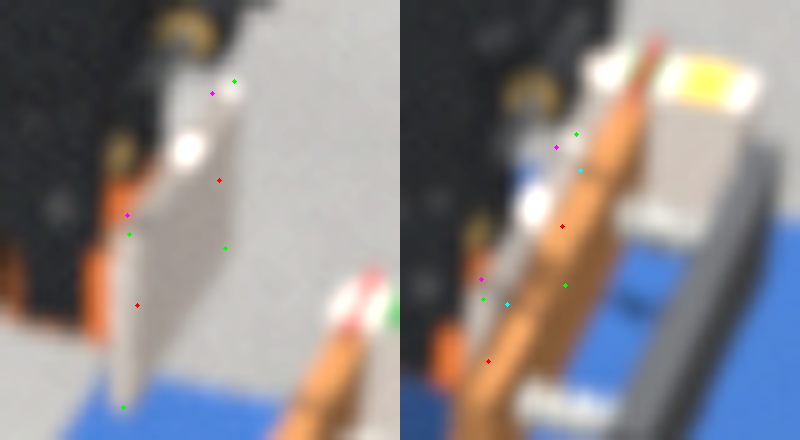

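The overlay is too coarse to settle it by eye. I'll read the marks numerically on the plate's upper edge, using the well-lit frame taken while carrying and the current frame.

```bash
python3 - <<'E'
from ptr import *
now=np.mean([manip.get_image("scene")[0].astype(float) for _ in range(4)],0); r=np.load("scene1.npz")["im"].astype(float); r0=np.load("scene0.npz")["im"].astype(float)
ys=np.arange(-64,66,3.)
def prof(I,x,z,yo,o=O,ee=e,ff=f):
    p=proj("scene",np.c_[o+x*ee+(ys[:,None]+yo)*ff,np.full(len(ys),z)]).astype(np.float32)
    return cv2.remap(I.astype(np.float32),p[:,0].reshape(-1,1),p[:,1].reshape(-1,1),1)[:,0].sum(1).astype(int)
P=lambda t,v:print("%-9s"%t,*["%4d"%a for a in v])
P("y",ys)
for x in (-24,-22,-20,-18): P(f"carry{x}",prof(r,x-4+4,179.6,-1.93))
for x in (13,16,19): P(f"now{x}",prof(now,x,80,-.1))
c=np.radians(23.3); ce=np.array([np.cos(c),np.sin(c)]); cf=np.array([-ce[1],ce[0]])
for x in (24,27,30): P(f"orig{x}",prof(r0,x,60,0,np.array([604.9,-233.7]),ce,cf))
P("strip0",prof(r0,9,73,0)); P("strip1",prof(r,9,73,0))
E
```

```text
y          -64  -61  -58  -55  -52  -49  -46  -43  -40  -37  -34  -31  -28  -25  -22  -19  -16  -13  -10   -7   -4   -1    2    5    8   11   14   17   20   23   26   29   32   35   38   41   44   47   50   53   56   59   62   65
carry-24   384  391  400  410  414  412  396  376  361  362  369  381  394  394  398  395  397  400  406  424  463  514  563  613  640  631  591  554  502  463  451  448  447  442  441  462  497  517  519  508  488  465  448  442
carry-22   439  437  434  440  438  417  399  374  350  357  369  382  396  399  403  407  409  410  422  449  491  545  597  626  621  627  571  516  476  449  435  434  436  439  448  478  508  525  524  512  481  461  452  450
carry-20   455  453  446  437  431  407  382  359  347  355  367  379  388  394  398  398  399  405  421  447  496  530  556  587  570  552  513  473  444  426  419  422  429  438  450  472  504  518  499  484  465  454  450  450
carry-18   453  438  430  419  404  384  365  355  351  356  364  372  378  380  381  381  385  388  409  424  455  487  497  502  489  476  453  423  409  405  404  410  420  431 
[... 1189 characters left out ...]
  443  443
orig30     367  397  413  435  491  573  613  561  496  542  620  644  654  662  659  650  655  665  670  659  646  650  661  669  667  648  648  654  661  663  650  648  651  635  570  496  528  550  528  485  451  445  444  442
strip0     409  407  405  402  399  394  386  373  359  349  354  370  384  395  396  394  388  384  382  381  382  384  384  385  390  396  394  393  394  394  391  389  384  371  357  344  342  353  367  384  398  406  409  407
strip1     423  425  423  419  416  412  403  388  374  365  370  386  400  411  413  411  405  403  401  397  396  398  401  406  408  410  412  414  412  409  406  404  399  388  373  358  353  367  384  401  415  419  424  425
```

In the same view, the strip's marks lie at about -35.5 and 43.5, and the clip's at about -38.5 and 38. The clip therefore sits about 3 mm too far towards -y. I'll back off the strip, shift +3 mm and push again.

carry_out(
  series=[
    [0.025,0.004,0,0,0,0,0],
    [0.025,0.01,0,0,0,0,0],
    [0.025,0.016,0,0,0,0,0],
    [0.025,0.02,0,0,0,0,0],
    [0.025,0.02,0.0015,-0.0001,0,0,0],
    [0.025,0.02,0.003,-0.0001,0,0,0],
    [0.025,0.02,0.003,-0.0001,0,0,0],
    [0.025,0.018,0.003,-0.0001,0,0,0],
    [0.025,0.015,0.003,-0.0001,0,0,0],
    [0.025,0.012,0.003,-0.0001,0,0,0],
  ],
)

```text
time_s: 15.25
ee_pos: [547.5, 177.5, 195.5]
eef_rot: [-0.076, 0.997, 0.0, -0.0]
force: [-1.5, -0.2, -1.1]
width: 35.9
finger_force: 30.0
```

```bash
python3 st.py -14.7
```

```text
jig x,y,z -25.68 2.97 48.23 F jig -1.55 -0.01 -1.1 w 35.9 M [-0.04  0.33 -0.03]
t 15.25 grasp pt [547.4 177.5  48.2] F [-1.5 -0.2 -1.1] shift [-0.0109 -0.003   0.0002] turn [ 0.0003 -0.0006  0.005 ]
```

carry_out(
  series=[
    [0.025,-0.0015,0,0,0,0,0],
    [0.025,-0.003,0,0,0,0,0],
    [0.025,-0.0045,0,0,0,0,0],
    [0.025,-0.006,0,0,0,0,0],
    [0.025,-0.0075,0,0,0,0,0],
    [0.025,-0.009,0,0,0,0,0],
    [0.025,-0.0102,0,0,0,0,0],
    [0.025,-0.011,0,0,0,0,0],
    [0.025,-0.011,0,0,0,0,0],
    [0.025,-0.011,0,0,0,0,0],
  ],
)

```text
time_s: 16.5
ee_pos: [557.8, 179.0, 195.5]
eef_rot: [-0.076, 0.997, 0.0, -0.001]
force: [-7.3, -1.3, 2.0]
width: 35.7
finger_force: 30.0
```

```bash
python3 - <<'E'
from ptr import *
st(-14.7)
now=np.mean([manip.get_image("scene")[0].astype(float) for _ in range(4)],0)
def prof(x,z,ys,ch=0):
    p=proj("scene",np.c_[O+x*e+ys[:,None]*f,np.full(len(ys),z)]).astype(np.float32)
    c=cv2.remap(now.astype(np.float32),p[:,0].reshape(-1,1),p[:,1].reshape(-1,1),1)[:,0]; return c.sum(1).astype(int)
ys=np.arange(-58,60,3.); print(*["%4d"%a for a in ys])
for x in(13,16,19): print(*["%4d"%a for a in prof(x,80,ys)],"plate",x)
for x in(20,23,26): print(*["%4d"%a for a in prof(x,73,ys)],"strip",x)
xs=np.arange(0,60,3.); p=proj("scene",np.c_[O+xs[:,None]*e+108*f,np.full(20,75)]).astype(np.float32); c=cv2.remap(now.astype(np.float32),p[:,0].reshape(-1,1),p[:,1].reshape(-1,1),1)[:,0]
print("R-G",[(int(a),int(b)) for a,b in zip(xs,c[:,0]-c[:,1])])
st(-14.7)
E
```

```text
jig x,y,z -15.52 3.02 48.15 F jig -7.38 -0.19 2.03 w 35.7 M [-0.22  1.03 -0.06]
t 16.5 grasp pt [557.5 179.   48.2] F [-7.3 -1.3  2. ] shift [-0.0005 -0.003   0.0001] turn [ 0.0001 -0.002   0.0052]
 -58  -55  -52  -49  -46  -43  -40  -37  -34  -31  -28  -25  -22  -19  -16  -13  -10   -7   -4   -1    2    5    8   11   14   17   20   23   26   29   32   35   38   41   44   47   50   53   56   59
 287  297  313  338  359  359  344  335  328  340  360  361  364  351  347  337  333  345  368  405  461  518  574  572  584  571  543  511  485  474  452  437  419  405  407  418  436  446  437  425 plate 13
 382  407  410  414  413  397  365  347  351  362  382  395  398  393  394  397  390  402  434  479  529  574  620  615  606  590  570  543  518  499  466  433  413  403  423  454  478  502  480  464 plate 16
 413  420  412  398  376  359  335  321  335  349  359  371  376  376  374  379  384  396  425  463  501  525  539  542  536  527  518  512  483  459  428  401  395  403  432  459  470  475  469  459 plate 19
 378  381  372  355  337  328  313  292  282  279  278  282  292  296  298 
[... 241 characters left out ...]
91  399  404  407  406  404  404  408  409  403  395  377  356  349  356  372  392  408  417 strip 23
 380  371  360  354  353  333  313  303  300  300  302  297  289  276  272  271  284  308  338  368  381  390  396  397  395  396  399  396  394  395  391  374  357  341  335  348  367  385  402  404 strip 26
R-G [(0, 1), (3, 4), (6, 8), (9, 9), (12, 8), (15, 5), (18, 3), (21, 16), (24, 24), (27, 4), (30, -6), (33, 0), (36, 12), (39, 19), (42, 24), (45, 24), (48, 23), (51, 22), (54, 18), (57, 12)]
jig x,y,z -15.53 3.02 48.14 F jig -7.13 -1.15 2.44 w 35.9 M [-0.26  1.05 -0.09]
t 16.7 grasp pt [557.5 179.   48.1] F [-6.9 -2.2  2.4] shift [-0.0005 -0.003   0.0001] turn [ 0.0001 -0.002   0.0053]
```

The pointer has moved about 14 mm, with a steady push of about 7 N and a negligible yaw moment. The clip's marks now match the strip's to within what the cameras can resolve. I'm handing in.

```bash
python3 -c "
from bench import manip
print(manip.job_done())"
```

```text
the job is handed in; nothing more can be done
None
```

The clip stands on the jig base, held in the gripper and pressed squarely against the strip at about 7 N (about 14 mm travel, pointer in the green band); the screw holes line up only to within the roughly 2–3 mm the cameras could resolve, and the jar, tin and screwdriver were not touched as far as I know, though I did not look at them again at the end.

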